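# Tip a sensor housing onto its back and square it in the marking jig

### The arm

A 7-joint arm with a two-finger parallel gripper is mounted at the origin on the work surface. World frame = base frame: x ahead of the robot, y to its left, z up, the work surface at z = 0. Lengths are in m, angles in degrees, forces in N, time in s.
With the tool pointing down it reaches from about 0.425 to 0.875 m from the base axis. Payload 4.7 kg.
Tool frame: the origin (TCP) lies at the centre of the arm's flange, where the gripper is bolted on; the fingertips stand 182 mm ahead of it and the grasp point (between the pads) lies 164 mm ahead of it (arm.grip_depth is the distance from the TCP to the grasp point, in m); z points along the fingers, y is the line along which they close (so a half turn about z gives the same grasp; the last joint's range is limited). The gripper opens to 87 mm and grips with 3 to 60 N. Pads are 19 mm wide; open, the fingers measure 117 mm over their backs; the gripper's body (75 mm by 190 mm) begins 51 mm behind the grasp point.
Start: joints at [78.043, 18.392, -4.016, 83.108, 1.295, 78.541, -3.26], TCP at [0.144, -0.634, 0.405] pointing down, gripper open.
Joint ranges: [-163.93, 163.93], [-17.29, 119.83], [-79.2, 71.16], [3.27, 140.29], [-89.18, 269.18], [5.43, 117.66], [-154.24, 154.24]. Speed limits (degrees/s): [147.25, 147.25, 180, 180, 180, 180, 180].

### API

Orientations are given as [roll, pitch, yaw] about the fixed x, y, z axes, in that order (R = Rz(yaw) Ry(pitch) Rx(roll)).
In Python, from bench import arm, imaging, ticket gives the robot as it stands.
- The arm moves only by the tool arm_command, never from a script. Its argument "targets" is a list of rows, each an object with "offset": the shift along the world's x, y, z scaled (see below), a list of three; "twist": the turn about the world's z scaled (see below); "fingers": the closure, from 0 (fully open) to 1 (shut). In form: [{"offset": [x, y, z], "twist": twist, "fingers": fingers}, ...]. A call has 1 to 20 rows; each row shifts and turns the commanded pose from where the row before left it; what a row does not reach is not made up. The controller multiplies each number of a shift by 0.025 m and each number of a turn by pi rad. A row lasts 1/12 s, in which the tool goes at most 41.7 mm and 7.16 degrees, less where a joint would pass 70% of its speed; a pose out of reach is approached as far as the arm can. A call with a number of a shift or a turn outside -1 to 1 is refused whole. A call with a gripper value outside its range is refused whole. The fingers move at their own pace and stop on an object; "force" is the grip in N (left out, the last holds). Time passes only in rows, so rows that do not move let the fingers close. It gives the time, the measured TCP pose, the force, the opening and the grip force at its end, in the units of the state.
- arm.sense(): the state, without advancing time (a new reading comes with each control period).
- imaging.get_image(name): name is "scene" or "side" or "wrist"; returns the picture (480x640x3 uint8, red, green, blue); there is no depth.
- imaging.calibration(name): a dict with "mtx" (3x3 intrinsics, pixels), "k1" (the pictures are not rectified: a ray, as slopes to the right and down, at radius r is drawn at 1 + k1 r^2 times it, then the intrinsics apply), "world_to_cam" (4x4, takes a point from world to camera coordinates). Camera axes: x right, y up, looking along -z (the intrinsics and any distortion apply to the point x, -y, -z); pixel columns grow to the right and rows downward; lengths in m; the calibration is good to about 2 mm. A picture is of the moment at which its call begins: read the wrist's pose just before it. calibration takes no time and is no camera call; for the wrist camera it gives the pose at the moment of the call.
- ticket.hand_in(): hands the job in; it is judged then, once.
The state is a dict: "time": time; "joint_positions": joint angles; "dq": joint speeds; "tau": joint torques, N m; "ee_pos": TCP position; "ee_rot": TCP orientation; "contact_force": force on the tool from outside, world axes, zero at the start; "ft_torque": the same for the moment, N m; "width": opening from 0.0 (shut) to 1.0 (fully open); "grasp_force": force on a finger pad.
Only numpy, scipy, OpenCV 4.12 (cv2) and the standard library are available. Lean on these libraries where they do the work, as an engineer would, in place of code of your own. Each camera call takes 0.05 s, during which the arm holds its last target. There are 200 camera calls.

### The job

Push the standing white housing over backwards with the fingers, so that it lies flat on the jig plate with its dark name-plate face up. Then push it along the plate until it sits flush against both aluminium stops in their inside corner, and take the hand away. Only push: never lift the housing off the plate, and leave the tumbler, bottle and screwdriver where they are.

Things in the scene. Friction and masses are not known exactly. Their poses are not given: they have to be found in the camera images.
- plate: Dark steel jig plate fixed on the bench, 320 (x) x 300 (y) x 12 mm, with a grid of small flat dots. Origin: centre of its underside, on the bench. +x points away from the robot within 12 degrees, +y to its left. On it stand two fixed aluminium stops 22 mm wide, 16 mm high: the back stop along y (270 mm long, inner face at x = +120 mm), the side stop along x (from x = +5 mm to the back stop, inner face at y = +90 mm).
- corner (a point): The inside corner between the two stops, at the height of the plate's top, 12 mm above the bench. Axes as the plate's; the pocket lies towards -x and -y. With the housing home, lying and flush, its centre is 40 mm from the back stop (its 80 mm length lies along the plate's x) and 35 mm from the side stop.
- housing: Loose white solid box, 30 (x) x 70 (y) x 80 mm (z), 200 to 420 g, standing on a 30 x 70 mm end on the plate. Origin: centre of that end. +z is up at the start. Its -x face is the name-plate face (dark rectangle 44 x 34 mm, four screw heads, flush), at the start looking to the robot's side, within about 20 degrees of the plate's -x. The opposite face is plain.
- housing_center (a point): Centre of the housing, 40 mm from its origin along z, axes as the housing's: 52 mm above the bench standing, 27 mm lying on the plate. Pushed high on the name-plate face it does not slide but tips about its far lower edge, overbalances at 21 degrees and falls on its plain back, its z then pointing roughly to the back stop. Lying, it slides at a push of a few newtons.
- tumbler: Bystander: open steel cup, 72 mm across, 95 mm high, standing on the bench beside the plate. Origin: centre of its underside. Leave alone.
- spray: Bystander: grey bottle with white cap, 56 mm across, 130 mm high, standing on the bench beside the plate. Origin: centre of its underside. Leave alone.
- driver: Bystander: screwdriver lying on the bench beside the plate, about 200 mm long. Origin: under its middle. Leave alone.
Not all that is in view belongs to the job. There is more than one size of the housing; the job needs the smallest.

How it is judged:
By the outcome, as a careful person would: the job done as asked, in the order asked, and still so for the second after the job is handed in, with the robot touching nothing.
It also fails if it takes over 61 s, if anything falls off the work surface, if the arm or the gripper's body presses on something with over 40 N, if the wrist force passes 120 N, or if a joint passes its speed limit or range.

## Working session

There is one attempt and no reset: what is moved stays moved. The work goes in short steps, Python scripts to look and compute and a tool call to move; the robot and the scene stay as the last step left them, time stands still between calls to the robot, and variables do not carry over. Pictures are saved under pics/ and viewed, at most 10 in all, crops included, and the job is handed in when it is done.

Besides the shell and the picture viewer there is one more tool, called after "Call:" as name(argument=value, ...), one argument or row to a line, values as JSON. arm_command: Moves the arm, as the interface text tells. Its arguments: {"type":"object","properties":{"targets":{"type":"array","items":{"type":"object","properties":{"offset":{"type":"array","items":{"type":"number","minimum":-1,"maximum":1}},"twist":{"type":"number","minimum":-1,"maximum":1},"fingers":{"type":"number"}}}},"force":{"type":"number"}},"required":["targets"]}

```bash
mkdir -p pics; cat > h.py <<'E'
import numpy as np, cv2
from bench import arm, imaging, ticket
def ray(c,px):
    K=np.array(c["mtx"]);d=((px[0]-K[0,2])/K[0,0],(px[1]-K[1,2])/K[1,1]);d=np.array(d);u=d.copy()
    for _ in range(20): u=d/(1+c["k1"]*(u@u))
    T=np.array(c["world_to_cam"]);R=T[:3,:3];o=-R.T@T[:3,3]
    return o,R.T@np.array([u[0],-u[1],-1])
def onz(c,px,z):
    o,d=ray(c,px);return o+d*(z-o[2])/d[2]
def proj(c,p):
    T=np.array(c["world_to_cam"]);q=T[:3,:3]@np.array(p)+T[:3,3];u=np.array([q[0],-q[1]])/-q[2]
    u=u*(1+c["k1"]*(u@u));K=np.array(c["mtx"]);return K[0,0]*u[0]+K[0,2],K[1,1]*u[1]+K[1,2]
def save(n,f):
    im=imaging.get_image(n);cv2.imwrite("pics/"+f,im[:,:,::-1]);return im
E
python3 -c "
from h import *
save('scene','a.png');save('side','b.png');s=arm.sense();print(s)
for n in('scene','side'):
  c=imaging.calibration(n);print(n,ray(c,(320,240)))
"
```

```text
{'time': 0.1, 'joint_positions': array([78.04348028, 18.4353388 , -4.01595232, 83.16767463,  1.29451593,
       78.53930927, -3.25951449]), 'dq': array([ 0.08855364, -0.07898342, -0.01149087, -0.33017217,  0.00557365,
       -0.09292648, -0.0411244 ]), 'tau': array([-2.74800709e-05, -4.92570913e+01, -4.05625524e-01, -3.13400245e+01,
       -6.41582930e-02,  3.94450827e-02,  7.95676988e-05]), 'ee_pos': array([ 0.14354829, -0.6337713 ,  0.40376677]), 'ee_rot': array([-1.79902881e+02,  4.74624546e-03,  1.27669014e+01]), 'contact_force': array([-0.31861262, -1.31735165, -0.70029052]), 'ft_torque': array([ 0.03186124, -0.02461107,  0.03600001]), 'grasp_force': 0.0, 'width': 0.9965678149633636}
scene (array([1.21872149, 0.97344844, 1.0369783 ]), array([-0.467192  , -0.63080594, -0.61967848]))
side (array([0.34513472, 0.72834516, 0.97051802]), array([ 0.16535375, -0.62801284, -0.76062787]))
```

View pics/a.png

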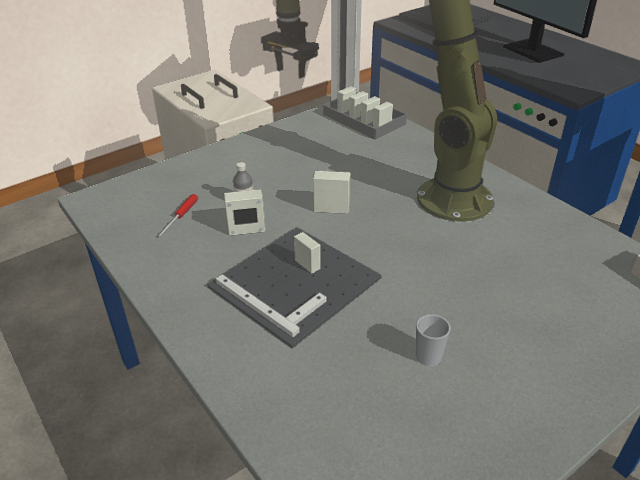

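View pics/b.png

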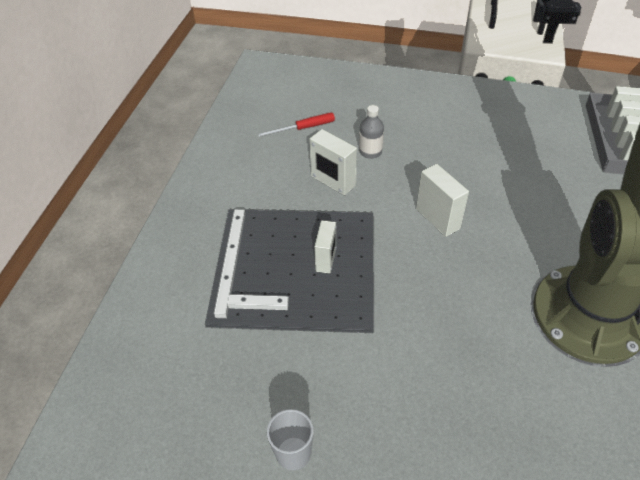

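Side view: the plate spans about (206–374, 208–331), with the back stop at x≈230 and the side stop at y≈302. The tumbler is at (290,440), the bottle at (371,135) and the driver at (300,125).

White box candidates in the side view are (326,247) on the plate, (333,162) on the bench with a dark plate, and (443,200) on the bench. The one on the plate is smallest and is the only one standing on the plate, so it fits. I'll confirm it with an enlarged crop.

```bash
cat > m.py <<'E'
from h import *
A=cv2.imread('pics/a.png');B=cv2.imread('pics/b.png')
a=cv2.resize(A[210:360,200:400],None,fx=3.9,fy=3.9,interpolation=cv2.INTER_CUBIC)
b=cv2.resize(B[195:340,195:390],None,fx=4,fy=4,interpolation=cv2.INTER_CUBIC)
cv2.imwrite('pics/c1.png',a);cv2.imwrite('pics/c2.png',b)
for n,I,roi in(('scene',A,(205,225,390,350)),('side',B,(200,205,380,335))):
    c=imaging.calibration(n);x0,y0,x1,y1=roi
    g=cv2.cvtColor(I,cv2.COLOR_BGR2GRAY)
    for nm,m,z in(('plate',(g<95),.012),('white',(g>150),.028)):
        k=np.zeros_like(g);k[y0:y1,x0:x1]=m[y0:y1,x0:x1]
        cs,_=cv2.findContours(k,cv2.RETR_EXTERNAL,cv2.CHAIN_APPROX_NONE)
        for q in cs:
            if cv2.contourArea(q)<100: continue
            p=cv2.approxPolyDP(q,3,True)[:,0]
            print(n,nm,cv2.contourArea(q));[print('  ',v,onz(c,v+0.0,z)[:2].round(4)) for v in p]
E
python3 m.py
```

```text
scene plate 8011.0
   [298 228] [ 0.4619 -0.1499]
   [223 273] [ 0.7219 -0.1124]
   [284 316] [0.6846 0.1074]
   [317 292] [0.5746 0.0888]
   [326 295] [0.5636 0.1105]
   [327 301] [0.5744 0.1285]
   [297 324] [0.6753 0.1468]
   [300 332] [0.6844 0.1714]
   [294 337] [0.704  0.1756]
   [222 288] [ 0.7519 -0.0651]
   [215 279] [ 0.7493 -0.1048]
   [205 285] [ 0.7802 -0.1004]
   [290 347] [0.7282 0.1947]
   [380 278] [0.4195 0.1437]
   [376 272] [0.4125 0.1205]
   [305 232] [ 0.4572 -0.1234]
   [321 244] [ 0.4542 -0.0545]
   [321 268] [0.5132 0.0236]
   [311 274] [0.547  0.0266]
   [294 260] [ 0.5496 -0.0443]
   [293 235] [ 0.491  -0.1325]
   [301 231] [ 0.4633 -0.1337]
scene white 1094.0
   [216 278] [ 0.7529 -0.0897]
   [293 336] [0.7121 0.1843]
   [298 332] [0.6962 0.1812]
   [295 324] [0.6874 0.157 ]
   [325 301] [0.5882 0.1388]
   [319 293] [0.5829 0.1083]
   [285 318] [0.6947 0.1276]
   [223 275] [ 0.7334 -0.0889]
scene white 360.0
   [302 232] [ 0.4755 -0.1112]
   [294 236] [ 0.5027 -0.11  ]
   [311 249] [ 0.4993 -0.0378]
   [313 272] [0.5491 0.0384]
   [319 268] [0.5282 0.0353]
[... 361 characters left out ...]
4603 -0.1626]
   [245 210] [ 0.7352 -0.1126]
   [231 293] [0.6932 0.1075]
   [288 295] [0.5822 0.0878]
   [287 311] [0.5742 0.1245]
   [229 309] [0.6849 0.1443]
   [226 319] [0.6831 0.1674]
   [214 318] [0.7064 0.1703]
   [212 311] [0.7156 0.1559]
   [232 213] [ 0.7605 -0.098 ]
side white 737.0
   [321 221] [ 0.5602 -0.1019]
   [315 243] [ 0.5582 -0.0398]
   [316 270] [0.5398 0.028 ]
   [329 272] [0.5135 0.0274]
   [335 222] [ 0.5305 -0.1054]
side white 1855.5
   [235 209] [ 0.751  -0.0969]
   [215 316] [0.7    0.1749]
   [225 317] [0.6808 0.1729]
   [227 305] [0.6859 0.1462]
   [286 309] [0.5735 0.1306]
   [286 296] [0.5814 0.1016]
   [228 293] [0.6931 0.1191]
   [243 210] [ 0.733  -0.0977]
```

View pics/c2.png

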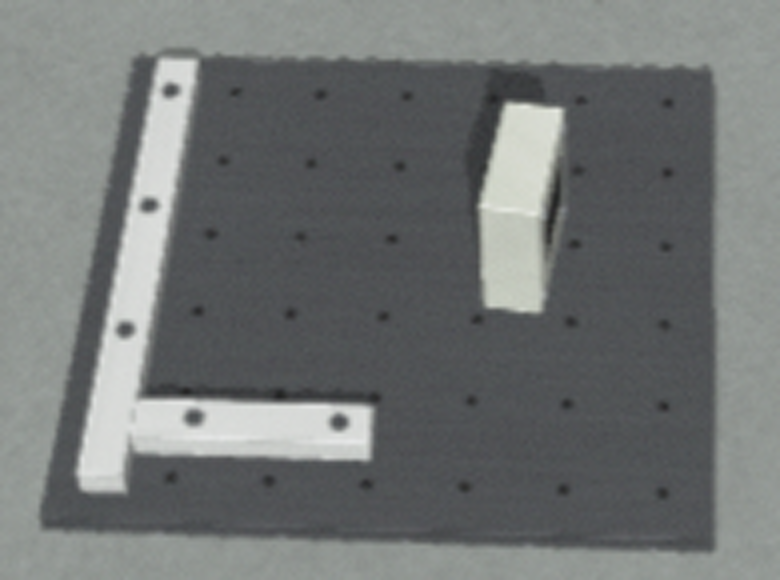

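The crop confirms it: the small standing box at side (326,247) has its dark name-plate on the right, the robot-facing side. Next I'll compute its pose and the bystander positions.

```bash
python3 -c "
from h import *
c=imaging.calibration('side');cc=lambda x,y:(195+x/4-.4,195+y/4-.4)
t=np.array([onz(c,cc(*p),.092) for p in((505,102),(565,108),(543,213),(481,207))])
print(t[:,:2].round(4),t.mean(0),'bottom',[onz(c,cc(*p),.012).round(4) for p in((484,307),(543,312))])
s=imaging.calibration('scene');ts=np.array([onz(s,p,.092) for p in((302,231),(294,236),(311,249),(320,244))]);print(ts[:,:2].round(4),ts.mean(0))
for a in(t,ts):
  print([np.degrees(np.arctan2(*(a[i]-a[j])[1::-1])) for i,j in((0,1),(3,2),(3,0),(1,0),(2,1),(2,3))])
print('tum',onz(c,(290,430),.09),'box',onz(c,(335,190),0),'box2',onz(c,(447,233),0),'bottle',onz(c,(371,155),0))
C=np.array([.691,.124]);y=np.radians(10.6);R=np.array([[np.cos(y),-np.sin(y)],[np.sin(y),np.cos(y)]])
print('housing rel corner plate axes',R.T@(t.mean(0)[:2]-C),R.T@(ts.mean(0)[:2]-C),'home',C+R@[-.04,-.035])
"
```

```text
[[ 0.5464 -0.0479]
 [ 0.5165 -0.0502]
 [ 0.5123  0.018 ]
 [ 0.5421  0.0206]] [ 0.52931199 -0.01487745  0.092     ] bottom [array([0.5431, 0.0196, 0.012 ]), array([0.5133, 0.0164, 0.012 ])]
[[ 0.5202 -0.0458]
 [ 0.5481 -0.0413]
 [ 0.545   0.0264]
 [ 0.5158  0.0242]] [ 0.53229492 -0.00911883  0.092     ]
[np.float64(4.516686105107718), np.float64(5.09675046269067), np.float64(93.6188878031663), np.float64(-175.4833138948923), np.float64(93.49428587128776), np.float64(-174.90324953730934)]
[np.float64(-170.88931716920794), np.float64(-175.7200392827499), np.float64(93.59143143690692), np.float64(9.11068283079204), np.float64(92.6882456459215), np.float64(4.279960717250096)]
tum [0.49345984 0.38467078 0.09      ] box [ 0.55715875 -0.22679537  0.        ] box2 [ 0.29380171 -0.15020758  0.        ] bottle [ 4.97681687e-01 -3.62351846e-01  1.11022302e-16]
housing rel corner plate axes [-0.18447556 -0.10676482] [-0.18048422 -0.10165319] home [0.65812088 0.08223921]
```

Call:
arm_command(
  targets=[
    {"offset":[1,1,0],"twist":-0.005,"fingers":0.55},
    {"offset":[1,1,0],"twist":-0.005,"fingers":0.55},
    {"offset":[1,1,0],"twist":-0.005,"fingers":0.55},
    {"offset":[1,1,0],"twist":-0.005,"fingers":0.55},
    {"offset":[1,1,0],"twist":-0.005,"fingers":0.55},
    {"offset":[1,1,0],"twist":-0.005,"fingers":0.55},
    {"offset":[1,1,0],"twist":-0.005,"fingers":0.55},
    {"offset":[1,1,0],"twist":-0.005,"fingers":0.55},
    {"offset":[1,1,0],"twist":-0.005,"fingers":0.55},
    {"offset":[1,1,0],"twist":-0.005,"fingers":0.55},
    {"offset":[1,1,0],"twist":0,"fingers":0.55},
    {"offset":[1,1,0],"twist":0,"fingers":0.55},
    {"offset":[0,1,0],"twist":0,"fingers":0.55},
    {"offset":[0,1,0],"twist":0,"fingers":0.55},
    {"offset":[0,1,0],"twist":0,"fingers":0.55},
  ],
)

```text
time: 1.35
ee_pos: [0.4438, -0.2574, 0.4041]
ee_rot: [-180.0, 0.1, 3.8]
contact_force: [-0.4, 0.1, 0.9]
width: 0.449
grasp_force: 0.0
```

Call:
arm_command(
  targets=[
    {"offset":[0,1,0],"twist":0,"fingers":0.55},
    {"offset":[0,1,0],"twist":0,"fingers":0.55},
    {"offset":[0,1,0],"twist":0,"fingers":0.55},
    {"offset":[0,1,0],"twist":0,"fingers":0.55},
    {"offset":[0,1,0],"twist":0,"fingers":0.55},
    {"offset":[0,1,0],"twist":0,"fingers":0.55},
    {"offset":[0,1,0],"twist":0,"fingers":0.55},
    {"offset":[0,1,0],"twist":0,"fingers":0.55},
    {"offset":[0,1,0],"twist":0,"fingers":0.55},
    {"offset":[0,0.8,0],"twist":0,"fingers":0.55},
    {"offset":[0,0,-1],"twist":0,"fingers":0.55},
    {"offset":[0,0,-1],"twist":0,"fingers":0.55},
    {"offset":[0,0,0],"twist":0,"fingers":0.55},
    {"offset":[0,0,0],"twist":0,"fingers":0.55},
  ],
)

```text
time: 2.52
ee_pos: [0.443, -0.014, 0.3539]
ee_rot: [-180.0, 0.2, 3.8]
contact_force: [1.8, -0.3, 0.8]
width: 0.447
grasp_force: 0.0
```

Call:
arm_command(
  targets=[
    {"offset":[0,0,-1],"twist":0,"fingers":0.55},
    {"offset":[0,0,-1],"twist":0,"fingers":0.55},
    {"offset":[0,0,-1],"twist":0,"fingers":0.55},
    {"offset":[0,0,-1],"twist":0,"fingers":0.55},
    {"offset":[0.8,0,0],"twist":0,"fingers":0.55},
    {"offset":[0.8,0,0],"twist":0,"fingers":0.55},
    {"offset":[0.2,0,0],"twist":0,"fingers":0.55},
    {"offset":[0.2,0,0],"twist":0,"fingers":0.55},
    {"offset":[0.2,0,0],"twist":0,"fingers":0.55},
    {"offset":[0.2,0,0],"twist":0,"fingers":0.55},
    {"offset":[0.2,0,0],"twist":0,"fingers":0.55},
    {"offset":[0.2,0,0],"twist":0,"fingers":0.55},
    {"offset":[0.2,0,0],"twist":0,"fingers":0.55},
  ],
)

```text
time: 3.6
ee_pos: [0.5189, -0.014, 0.255]
ee_rot: [180.0, 0.0, 3.8]
contact_force: [0.1, -0.5, 0.2]
width: 0.451
grasp_force: 0.3
```

```bash
python3 -c "
from h import *
B=save('side','d.png')[:,:,::-1]
cv2.imwrite('pics/d1.png',cv2.resize(B[150:340,195:445],None,fx=3,fy=3))
"
```

```text
(no output)
```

View pics/d1.png

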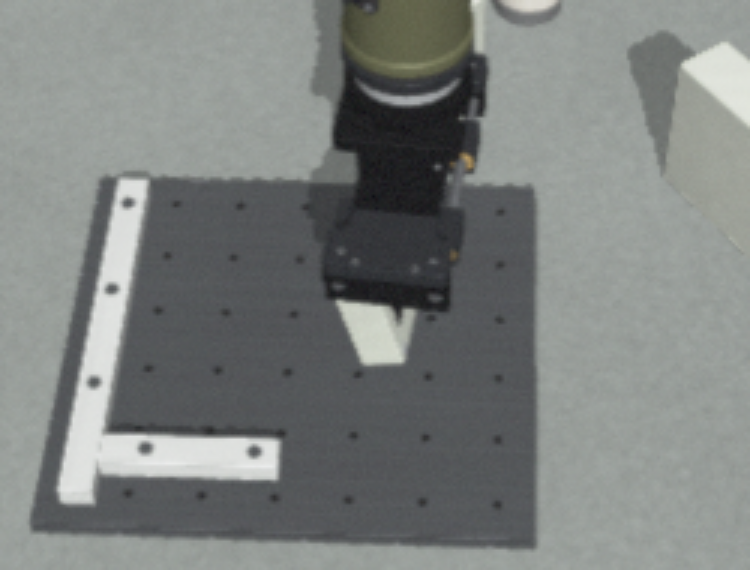

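The housing is tipping: its near end leans left, away from the robot, with the base still at (360–405,363). I'll keep pushing.

Call:
arm_command(
  targets=[
    {"offset":[0.2,0,0],"twist":0,"fingers":0.55},
    {"offset":[0.2,0,0],"twist":0,"fingers":0.55},
    {"offset":[0.2,0,0],"twist":0,"fingers":0.55},
    {"offset":[0.2,0,0],"twist":0,"fingers":0.55},
    {"offset":[0,0,0],"twist":0,"fingers":0.55},
    {"offset":[0,0,0],"twist":0,"fingers":0.55},
    {"offset":[0,0,0],"twist":0,"fingers":0.55},
    {"offset":[-1,0,0.2],"twist":0,"fingers":0.55},
    {"offset":[-1,0,0.2],"twist":0,"fingers":0.55},
    {"offset":[-1,0,0.2],"twist":0,"fingers":0.55},
    {"offset":[0,0,0],"twist":0,"fingers":0.55},
  ],
)

```text
time: 4.57
ee_pos: [0.46, -0.0138, 0.2696]
ee_rot: [179.9, 0.2, 3.8]
contact_force: [-0.2, -0.6, -0.2]
width: 0.45
grasp_force: 0.0
```

```bash
cat > f.py <<'E'
from h import *
import sys
B=save('side',sys.argv[1]+'.png')[:,:,::-1]
cv2.imwrite(f'pics/{sys.argv[1]}1.png',cv2.resize(B[180:340,195:395],None,fx=3.5,fy=3.5,interpolation=cv2.INTER_CUBIC))
c=imaging.calibration('side');g=cv2.cvtColor(B,cv2.COLOR_BGR2GRAY)
k=np.zeros_like(g);k[205:335,200:380]=(g>150)[205:335,200:380]*255
for q in cv2.findContours(k,cv2.RETR_EXTERNAL,cv2.CHAIN_APPROX_NONE)[0]:
    if cv2.contourArea(q)>200:
        p=cv2.approxPolyDP(q,3,True)[:,0];print(cv2.contourArea(q),[(v.tolist(),onz(c,v+0.,.042)[:2].round(4).tolist()) for v in p])
E
python3 f.py e
```

```text
1319.0 [([283, 232], [0.6266, -0.0432]), ([276, 264], [0.6176, 0.0408]), ([314, 270], [0.5407, 0.0393]), ([320, 237], [0.5488, -0.0461])]
1895.0 [([235, 209], [0.745, -0.0846]), ([215, 316], [0.6948, 0.1832]), ([226, 317], [0.674, 0.1808]), ([227, 306], [0.6801, 0.157]), ([287, 309], [0.5682, 0.1391]), ([286, 296], [0.5779, 0.1109]), ([229, 294], [0.6853, 0.13]), ([244, 211], [0.7242, -0.0831])]
2866.5 [([200, 205], [0.8234, -0.0801]), ([200, 334], [0.7085, 0.2261]), ([379, 334], [0.3919, 0.1557]), ([379, 251], [0.4247, -0.0352]), ([374, 264], [0.4288, -0.0004]), ([376, 304], [0.4085, 0.0925]), ([372, 334], [0.4043, 0.1584]), ([205, 328], [0.704, 0.212]), ([203, 322], [0.7121, 0.2005]), ([226, 209], [0.764, -0.0806]), ([239, 205], [0.7403, -0.0977]), ([322, 209], [0.5628, -0.1237]), ([323, 205], [0.5634, -0.1356])]
```

View pics/e1.png

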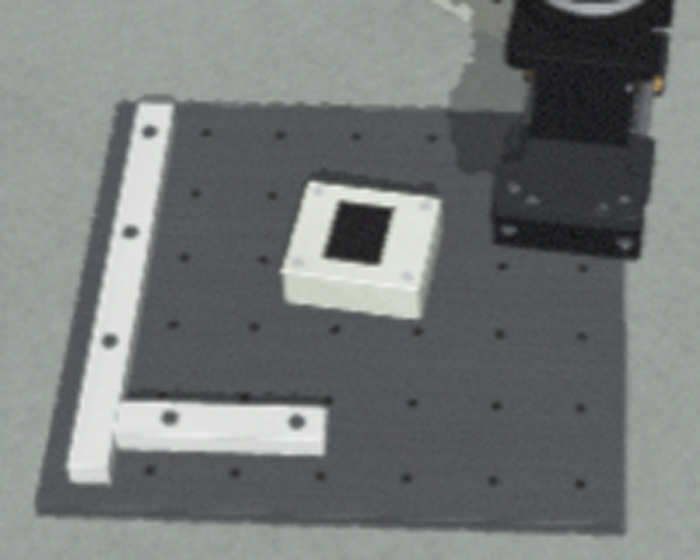

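The housing lies flat with the name-plate up, its top quad at crop (283–440, 182–288) and centre ≈ (0.585, -0.013). Next I'll push along plate +x with two fingers squared to the plate.

Call:
arm_command(
  targets=[
    {"offset":[0.28,-0.84,-1],"twist":0.038,"fingers":0.55},
    {"offset":[0,0,-1],"twist":0,"fingers":0.55},
    {"offset":[0,0,-0.6],"twist":0,"fingers":0.55},
    {"offset":[0,0,0],"twist":0,"fingers":0.55},
    {"offset":[0,0,0],"twist":0,"fingers":0.55},
  ],
)

```text
time: 5.03
ee_pos: [0.4709, -0.0348, 0.2043]
ee_rot: [-179.9, 0.1, 10.6]
contact_force: [0.0, -0.0, 0.4]
width: 0.45
grasp_force: 0.0
```

Call:
arm_command(
  targets=[
    {"offset":[0.393,0.074,0],"twist":0,"fingers":0.55},
    {"offset":[0.393,0.074,0],"twist":0,"fingers":0.55},
    {"offset":[0.393,0.074,0],"twist":0,"fingers":0.55},
    {"offset":[0.393,0.074,0],"twist":0,"fingers":0.55},
    {"offset":[0.393,0.074,0],"twist":0,"fingers":0.55},
    {"offset":[0.2,0.037,0],"twist":0,"fingers":0.55},
    {"offset":[0.2,0.037,0],"twist":0,"fingers":0.55},
    {"offset":[0.2,0.037,0],"twist":0,"fingers":0.55},
    {"offset":[0.2,0.037,0],"twist":0,"fingers":0.55},
    {"offset":[0.2,0.037,0],"twist":0,"fingers":0.55},
    {"offset":[0.2,0.037,0],"twist":0,"fingers":0.55},
    {"offset":[0.2,0.037,0],"twist":0,"fingers":0.55},
    {"offset":[0.2,0.037,0],"twist":0,"fingers":0.55},
  ],
)

```text
time: 6.12
ee_pos: [0.56, -0.018, 0.2045]
ee_rot: [-180.0, 0.0, 10.6]
contact_force: [-1.9, -0.3, -0.5]
width: 0.447
grasp_force: 0.9
```

Call:
arm_command(
  targets=[
    {"offset":[0.24,0.045,0],"twist":0,"fingers":0.55},
    {"offset":[0.24,0.045,0],"twist":0,"fingers":0.55},
    {"offset":[0.24,0.045,0],"twist":0,"fingers":0.55},
    {"offset":[0.24,0.045,0],"twist":0,"fingers":0.55},
    {"offset":[0.24,0.045,0],"twist":0,"fingers":0.55},
    {"offset":[0.24,0.045,0],"twist":0,"fingers":0.55},
    {"offset":[0.24,0.045,0],"twist":0,"fingers":0.55},
    {"offset":[0.24,0.045,0],"twist":0,"fingers":0.55},
    {"offset":[0.16,0.03,0],"twist":0,"fingers":0.55},
    {"offset":[0.08,0.015,0],"twist":0,"fingers":0.55},
    {"offset":[0,0,0],"twist":0,"fingers":0.55},
  ],
)

```text
time: 7.03
ee_pos: [0.6144, -0.008, 0.205]
ee_rot: [-180.0, -0.1, 10.6]
contact_force: [0.0, -1.1, -0.4]
width: 0.454
grasp_force: 0.1
```

Call:
arm_command(
  targets=[
    {"offset":[0.08,0.015,0],"twist":0,"fingers":0.55},
    {"offset":[0.08,0.015,0],"twist":0,"fingers":0.55},
    {"offset":[0.08,0.015,0],"twist":0,"fingers":0.55},
    {"offset":[0,0,0],"twist":0,"fingers":0.55},
  ],
)

```text
time: 7.37
ee_pos: [0.62, -0.0071, 0.205]
ee_rot: [180.0, -0.0, 10.6]
contact_force: [-2.8, -0.2, 2.5]
width: 0.449
grasp_force: 1.4
```

```bash
python3 f.py g
```

```text
2495.0 [([235, 209], [0.745, -0.0846]), ([215, 316], [0.6948, 0.1832]), ([226, 317], [0.674, 0.1808]), ([227, 306], [0.6801, 0.157]), ([287, 309], [0.5682, 0.1391]), ([286, 296], [0.5779, 0.1109]), ([229, 294], [0.6853, 0.13]), ([235, 264], [0.6972, 0.0582]), ([237, 269], [0.6894, 0.0693]), ([275, 269], [0.6161, 0.0532]), ([275, 264], [0.6196, 0.0412]), ([257, 263], [0.6552, 0.0464]), ([253, 256], [0.6683, 0.031]), ([245, 254], [0.6856, 0.0295]), ([248, 239], [0.6918, -0.0097]), ([257, 238], [0.6745, -0.0162]), ([240, 234], [0.7122, -0.0191]), ([244, 210], [0.7251, -0.0859])]
3139.5 [([200, 205], [0.8234, -0.0801]), ([200, 334], [0.7085, 0.2261]), ([379, 334], [0.3919, 0.1557]), ([379, 205], [0.4462, -0.161]), ([302, 205], [0.6074, -0.1261]), ([303, 209], [0.6024, -0.1152]), ([374, 212], [0.4531, -0.1385]), ([377, 293], [0.411, 0.0673]), ([373, 334], [0.4025, 0.158]), ([205, 328], [0.704, 0.212]), ([203, 322], [0.7121, 0.2005]), ([226, 209], [0.764, -0.0806]), ([252, 205], [0.7128, -0.1036])]
```

View pics/g1.png

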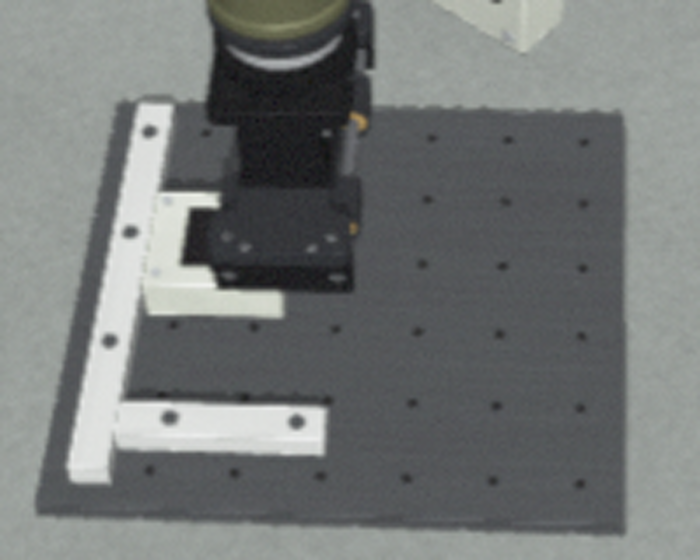

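The housing is aligned, with a gap of a few mm left to the back stop near crop (150,290). I'll push slowly until it touches.

Call:
arm_command(
  targets=[
    {"offset":[0.08,0.015,0],"twist":0,"fingers":0.55},
    {"offset":[0.08,0.015,0],"twist":0,"fingers":0.55},
    {"offset":[0,0,0],"twist":0,"fingers":0.55},
  ],
)

```text
time: 7.67
ee_pos: [0.6233, -0.0064, 0.2048]
ee_rot: [180.0, 0.1, 10.6]
contact_force: [-5.4, -0.9, 4.9]
width: 0.451
grasp_force: 3.1
```

Call:
arm_command(
  targets=[
    {"offset":[0.06,0.011,0],"twist":0,"fingers":0.55},
    {"offset":[0,0,0],"twist":0,"fingers":0.55},
  ],
)

```text
time: 7.83
ee_pos: [0.6239, -0.0063, 0.2047]
ee_rot: [180.0, 0.3, 10.6]
contact_force: [-10.3, -1.2, 7.6]
width: 0.451
grasp_force: 5.2
```

Call:
arm_command(
  targets=[
    {"offset":[-0.8,-0.15,0],"twist":0,"fingers":0.55},
    {"offset":[-0.4,-0.075,0.5],"twist":0,"fingers":0.55},
    {"offset":[0,0,1],"twist":0,"fingers":0.55},
    {"offset":[0,0,1],"twist":0,"fingers":0.55},
    {"offset":[0,0,1],"twist":0,"fingers":0.55},
    {"offset":[0,0,0],"twist":0,"fingers":0.55},
  ],
)

```text
time: 8.33
ee_pos: [0.598, -0.011, 0.2982]
ee_rot: [179.8, -0.7, 10.6]
contact_force: [0.9, 0.4, 0.7]
width: 0.449
grasp_force: 0.0
```

```bash
python3 f.py i|head -2; python3 -c "
from h import *
print(arm.sense()['joint_positions'],arm.sense()['ee_pos'])"
```

```text
3169.5 [([235, 209], [0.745, -0.0846]), ([215, 316], [0.6948, 0.1832]), ([226, 317], [0.674, 0.1808]), ([227, 306], [0.6801, 0.157]), ([287, 309], [0.5682, 0.1391]), ([286, 296], [0.5779, 0.1109]), ([229, 294], [0.6853, 0.13]), ([234, 267], [0.6967, 0.0658]), ([274, 269], [0.618, 0.0536]), ([276, 236], [0.6378, -0.0296]), ([240, 235], [0.7113, -0.0165]), ([244, 210], [0.7251, -0.0859])]
769.5 [([309, 205], [0.5927, -0.1293]), ([309, 209], [0.5899, -0.1179]), ([313, 206], [0.5836, -0.1282]), ([374, 212], [0.4531, -0.1385]), ([377, 303], [0.4071, 0.0899]), ([375, 332], [0.3997, 0.1531]), ([369, 334], [0.4095, 0.1596]), ([379, 334], [0.3919, 0.1557]), ([379, 205], [0.4462, -0.161])]
[ 29.51002383  20.18857865 -37.27036235  97.6898021   13.29785536
  66.0669758  -90.78760054] [ 0.59718714 -0.01123272  0.29577768]
```

View pics/i1.png

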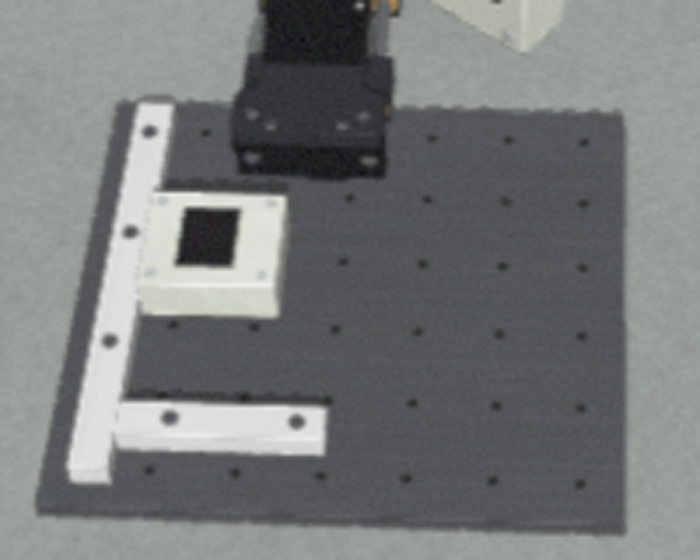

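Flush along the back stop, with the housing at crop (140–288, 190–315). Now I'll turn the hand 90° and move to the -y side.

Call:
arm_command(
  targets=[
    {"offset":[0.27,-0.19,0],"twist":0.0385,"fingers":0.55},
    {"offset":[0.27,-0.19,0],"twist":0.0385,"fingers":0.55},
    {"offset":[0.27,-0.19,0],"twist":0.0385,"fingers":0.55},
    {"offset":[0.27,-0.19,0],"twist":0.0385,"fingers":0.55},
    {"offset":[0.27,-0.19,0],"twist":0.0385,"fingers":0.55},
    {"offset":[0.27,-0.19,0],"twist":0.0385,"fingers":0.55},
    {"offset":[0.27,-0.19,0],"twist":0.0385,"fingers":0.55},
    {"offset":[0.27,-0.19,0],"twist":0.0385,"fingers":0.55},
    {"offset":[0.27,-0.19,0],"twist":0.0385,"fingers":0.55},
    {"offset":[0.27,-0.19,0],"twist":0.0385,"fingers":0.55},
    {"offset":[0.27,-0.19,0],"twist":0.0385,"fingers":0.55},
    {"offset":[0.27,-0.19,0],"twist":0.0385,"fingers":0.55},
    {"offset":[0.27,-0.19,0],"twist":0.0385,"fingers":0.55},
    {"offset":[0,0,0],"twist":0,"fingers":0.55},
    {"offset":[0,0,0],"twist":0,"fingers":0.55},
  ],
)

```text
time: 9.63
ee_pos: [0.6831, -0.0737, 0.2909]
ee_rot: [-180.0, -0.1, 100.5]
contact_force: [0.3, -0.8, 1.2]
width: 0.447
grasp_force: 0.0
```

Call:
arm_command(
  targets=[
    {"offset":[0,0,-1],"twist":0,"fingers":0.55},
    {"offset":[0,0,-1],"twist":0,"fingers":0.55},
    {"offset":[0,0,-1],"twist":0,"fingers":0.55},
    {"offset":[0,0,-0.4],"twist":0,"fingers":0.55},
    {"offset":[0,0,0],"twist":0,"fingers":0.55},
    {"offset":[-0.044,0.236,0],"twist":0,"fingers":0.55},
    {"offset":[-0.044,0.236,0],"twist":0,"fingers":0.55},
    {"offset":[-0.044,0.236,0],"twist":0,"fingers":0.55},
    {"offset":[-0.044,0.236,0],"twist":0,"fingers":0.55},
    {"offset":[-0.044,0.236,0],"twist":0,"fingers":0.55},
    {"offset":[-0.03,0.157,0],"twist":0,"fingers":0.55},
    {"offset":[-0.03,0.157,0],"twist":0,"fingers":0.55},
    {"offset":[-0.03,0.157,0],"twist":0,"fingers":0.55},
    {"offset":[0,0,0],"twist":0,"fingers":0.55},
  ],
)

```text
time: 10.8
ee_pos: [0.6754, -0.0323, 0.2077]
ee_rot: [180.0, 0.1, 100.7]
contact_force: [0.1, -0.6, 0.3]
width: 0.449
grasp_force: 0.5
```

Call:
arm_command(
  targets=[
    {"offset":[-0.044,0.236,0],"twist":0,"fingers":0.55},
    {"offset":[-0.044,0.236,0],"twist":0,"fingers":0.55},
    {"offset":[-0.044,0.236,0],"twist":0,"fingers":0.55},
    {"offset":[-0.044,0.236,0],"twist":0,"fingers":0.55},
    {"offset":[-0.044,0.236,0],"twist":0,"fingers":0.55},
    {"offset":[-0.044,0.236,0],"twist":0,"fingers":0.55},
    {"offset":[-0.044,0.236,0],"twist":0,"fingers":0.55},
    {"offset":[-0.044,0.236,0],"twist":0,"fingers":0.55},
    {"offset":[0,0,0],"twist":0,"fingers":0.55},
  ],
)

```text
time: 11.55
ee_pos: [0.666, 0.0174, 0.2075]
ee_rot: [180.0, -0.1, 100.8]
contact_force: [0.3, -1.5, 0.8]
width: 0.45
grasp_force: 0.4
```

Call:
arm_command(
  targets=[
    {"offset":[-0.03,0.157,0],"twist":0,"fingers":0.55},
    {"offset":[-0.03,0.157,0],"twist":0,"fingers":0.55},
    {"offset":[-0.03,0.157,0],"twist":0,"fingers":0.55},
    {"offset":[-0.015,0.08,0],"twist":0,"fingers":0.55},
    {"offset":[-0.015,0.08,0],"twist":0,"fingers":0.55},
    {"offset":[0,0,0],"twist":0,"fingers":0.55},
  ],
)

```text
time: 12.05
ee_pos: [0.6632, 0.0315, 0.2072]
ee_rot: [-180.0, -0.0, 100.7]
contact_force: [1.0, -3.6, 2.5]
width: 0.453
grasp_force: 1.4
```

Call:
arm_command(
  targets=[
    {"offset":[-0.015,0.08,0],"twist":0,"fingers":0.55},
    {"offset":[0,0,0],"twist":0,"fingers":0.55},
  ],
)

```text
time: 12.22
ee_pos: [0.6629, 0.0332, 0.2072]
ee_rot: [-180.0, -0.0, 100.7]
contact_force: [0.6, -3.9, 2.4]
width: 0.447
grasp_force: 1.9
```

Call:
arm_command(
  targets=[
    {"offset":[-0.015,0.08,0],"twist":0,"fingers":0.55},
    {"offset":[0,0,0],"twist":0,"fingers":0.55},
  ],
)

```text
time: 12.38
ee_pos: [0.6626, 0.0348, 0.2072]
ee_rot: [-180.0, 0.0, 100.7]
contact_force: [0.9, -4.3, 2.3]
width: 0.454
grasp_force: 2.2
```

Call:
arm_command(
  targets=[
    {"offset":[-0.015,0.08,0],"twist":0,"fingers":0.55},
    {"offset":[0,0,0],"twist":0,"fingers":0.55},
  ],
)

```text
time: 12.55
ee_pos: [0.6625, 0.0353, 0.2071]
ee_rot: [-180.0, 0.2, 100.6]
contact_force: [1.3, -6.6, 2.9]
width: 0.447
grasp_force: 3.4
```

Call:
arm_command(
  targets=[
    {"offset":[-0.015,0.08,0],"twist":0,"fingers":0.55},
    {"offset":[0,0,0],"twist":0,"fingers":0.55},
  ],
)

```text
time: 12.72
ee_pos: [0.6623, 0.0358, 0.2072]
ee_rot: [-179.9, 0.3, 100.5]
contact_force: [-0.3, -9.0, 3.3]
width: 0.45
grasp_force: 4.7
```

Call:
arm_command(
  targets=[
    {"offset":[-0.015,0.08,0],"twist":0,"fingers":0.55},
    {"offset":[0,0,0],"twist":0,"fingers":0.55},
  ],
)

```text
time: 12.88
ee_pos: [0.6622, 0.0363, 0.2072]
ee_rot: [-179.9, 0.4, 100.5]
contact_force: [0.7, -11.2, 4.8]
width: 0.447
grasp_force: 6.0
```

It now touches the side stop. I'll back off, rise and look.

Call:
arm_command(
  targets=[
    {"offset":[0.15,-0.8,0],"twist":0,"fingers":0.55},
    {"offset":[0.15,-0.8,0],"twist":0,"fingers":0.55},
    {"offset":[0,0,1],"twist":0,"fingers":0.55},
    {"offset":[0,0,1],"twist":0,"fingers":0.55},
    {"offset":[0,0,1],"twist":0,"fingers":0.55},
    {"offset":[0,-1,1],"twist":0,"fingers":0.55},
    {"offset":[0,-1,0],"twist":0,"fingers":0.55},
    {"offset":[0,0,0],"twist":0,"fingers":0.55},
    {"offset":[0,0,0],"twist":0,"fingers":0.55},
  ],
)

```text
time: 13.63
ee_pos: [0.6688, -0.0498, 0.3065]
ee_rot: [-180.0, -0.1, 100.6]
contact_force: [-0.2, 0.3, 0.5]
width: 0.451
grasp_force: 0.0
```

```bash
python3 f.py j|head -1; python3 -c "
from h import *
A=save('scene','k.png')[:,:,::-1];B=cv2.imread('pics/j.png')
a=cv2.resize(A[262:342,240:340],None,fx=4,fy=4,interpolation=cv2.INTER_CUBIC)
b=cv2.resize(B[240:320,200:300],None,fx=4,fy=4,interpolation=cv2.INTER_CUBIC)
cv2.imwrite('pics/k1.png',np.hstack([b,a]))"
```

```text
23055.0 [([200, 205], [0.8234, -0.0801]), ([200, 334], [0.7085, 0.2261]), ([379, 334], [0.3919, 0.1557]), ([379, 205], [0.4462, -0.161])]
```

View pics/k1.png

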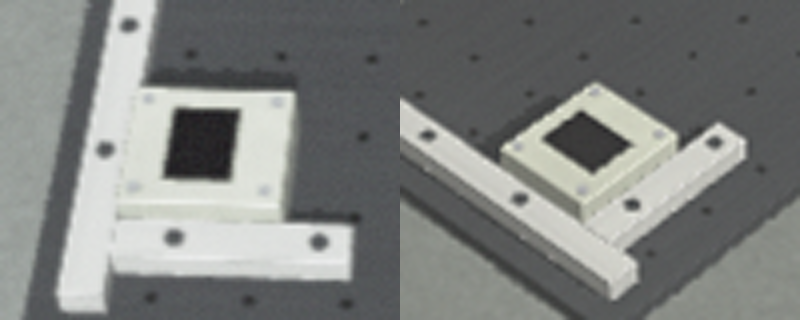

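Both views show the housing seated in the corner with the name-plate up: side view crop (120–295, 88–220), scene view (500–678, 82–218). I'll give one gentle nudge towards the back stop with closed fingers to confirm it is flush.

Call:
arm_command(
  targets=[
    {"offset":[-0.304,0.343,0],"twist":-0.0385,"fingers":1},
    {"offset":[-0.304,0.343,0],"twist":-0.0385,"fingers":1},
    {"offset":[-0.304,0.343,0],"twist":-0.0385,"fingers":1},
    {"offset":[-0.304,0.343,0],"twist":-0.0385,"fingers":1},
    {"offset":[-0.304,0.343,0],"twist":-0.0385,"fingers":1},
    {"offset":[-0.304,0.343,0],"twist":-0.0385,"fingers":1},
    {"offset":[-0.304,0.343,0],"twist":-0.0385,"fingers":1},
    {"offset":[-0.304,0.343,0],"twist":-0.0385,"fingers":1},
    {"offset":[-0.304,0.343,0],"twist":-0.0385,"fingers":1},
    {"offset":[-0.304,0.343,0],"twist":-0.0385,"fingers":1},
    {"offset":[-0.304,0.343,0],"twist":-0.0385,"fingers":1},
    {"offset":[-0.304,0.343,0],"twist":-0.0385,"fingers":1},
    {"offset":[-0.304,0.343,0],"twist":-0.0385,"fingers":1},
    {"offset":[0,0,0],"twist":0,"fingers":1},
    {"offset":[0,0,0],"twist":0,"fingers":1},
  ],
)

```text
time: 14.98
ee_pos: [0.5695, 0.0644, 0.3068]
ee_rot: [-180.0, 0.0, 11.0]
contact_force: [0.6, 0.1, -0.1]
width: 0.0
grasp_force: 0.0
```

Call:
arm_command(
  targets=[
    {"offset":[0.02,-0.14,-1],"twist":0,"fingers":1},
    {"offset":[0,0,-1],"twist":0,"fingers":1},
    {"offset":[0,0,-1],"twist":0,"fingers":1},
    {"offset":[0,0,-1],"twist":0,"fingers":1},
    {"offset":[0,0,0],"twist":0,"fingers":1},
    {"offset":[0.28,0.053,0],"twist":0,"fingers":1},
    {"offset":[0.28,0.053,0],"twist":0,"fingers":1},
    {"offset":[0.28,0.053,0],"twist":0,"fingers":1},
    {"offset":[0.28,0.053,0],"twist":0,"fingers":1},
    {"offset":[0.2,0.037,0],"twist":0,"fingers":1},
    {"offset":[0.08,0.015,0],"twist":0,"fingers":1},
    {"offset":[0.08,0.015,0],"twist":0,"fingers":1},
    {"offset":[0,0,0],"twist":0,"fingers":1},
  ],
)

```text
time: 16.07
ee_pos: [0.6081, 0.0659, 0.2075]
ee_rot: [180.0, -0.0, 10.6]
contact_force: [-0.2, 0.4, 1.1]
width: 0.006
grasp_force: 0.0
```

Call:
arm_command(
  targets=[
    {"offset":[0.08,0.015,0],"twist":0,"fingers":1},
    {"offset":[0.08,0.015,0],"twist":0,"fingers":1},
    {"offset":[0,0,0],"twist":0,"fingers":1},
  ],
)

```text
time: 16.32
ee_pos: [0.6106, 0.0663, 0.207]
ee_rot: [180.0, 0.3, 10.6]
contact_force: [-5.1, -0.7, 4.6]
width: 0.007
grasp_force: 2.6
```

Call:
arm_command(
  targets=[
    {"offset":[0.08,0.015,0],"twist":0,"fingers":1},
    {"offset":[0,0,0],"twist":0,"fingers":1},
  ],
)

```text
time: 16.48
ee_pos: [0.6114, 0.0665, 0.2069]
ee_rot: [179.9, 0.5, 10.6]
contact_force: [-10.1, -1.4, 9.0]
width: 0.01
grasp_force: 5.3
```

Call:
arm_command(
  targets=[
    {"offset":[-0.8,-0.15,0],"twist":0,"fingers":1},
    {"offset":[-0.8,-0.15,0],"twist":0,"fingers":1},
    {"offset":[-0.5,-0.1,1],"twist":0,"fingers":1},
    {"offset":[-0.5,-1,1],"twist":0,"fingers":1},
    {"offset":[0,-1,1],"twist":0,"fingers":1},
    {"offset":[0,-1,1],"twist":0,"fingers":1},
    {"offset":[0,-1,1],"twist":0,"fingers":1},
    {"offset":[0,-1,0],"twist":0,"fingers":1},
    {"offset":[0,0,0],"twist":0,"fingers":1},
    {"offset":[0,0,0],"twist":0,"fingers":1},
    {"offset":[0,0,0],"twist":0,"fingers":1},
  ],
)

```text
time: 17.4
ee_pos: [0.5485, -0.0674, 0.3319]
ee_rot: [-180.0, 0.0, 10.6]
contact_force: [0.5, 1.0, 0.1]
width: 0.006
grasp_force: 0.0
```

```bash
python3 -c "
from h import *
A=save('scene','m.png')[:,:,::-1];B=save('side','n.png')[:,:,::-1]
a=cv2.resize(A[262:342,240:340],None,fx=4,fy=4,interpolation=cv2.INTER_CUBIC)
b=cv2.resize(B[240:320,200:300],None,fx=4,fy=4,interpolation=cv2.INTER_CUBIC)
cv2.imwrite('pics/m1.png',np.hstack([b,a]))"
```

```text
(no output)
```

View pics/m1.png

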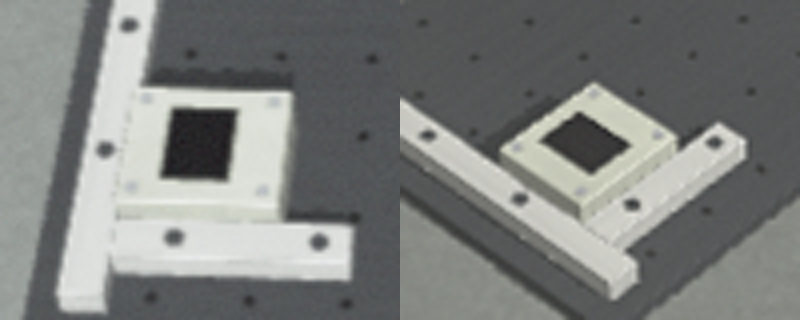

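The housing is flush with both stops (side view crop 118–293, 88–220), the name-plate is up and the hand is clear. Handing in.

```bash
python3 -c "
from h import *
print(ticket.hand_in())"
```

```text
the job is handed in; nothing more can be done
None
```

I tipped the housing onto its back with the name-plate up, pushed it flush into the corner of both stops as far as the final camera views and push forces show, cleared the hand and handed the job in at about 17.5 s; no verdict came back.

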